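Gauge a lens barrel against a flip stop and close its swing-bolt clamp

TASK

Push the black lens barrel along its cradle until its silver front rim stands fully against the flip stop, swing the clamp's hinged half over it until closed, and drop the swing bolt into the slotted lug, right home with its nut above the lug. Keep the stop down until the bolt is in; then flip the stop up and right over, so that it stays up and leaves the front of the barrel free. The barrel must still stand where the stop gauged it, and the things round the clamp stay where they are.

Things in the scene. Friction and masses are not known exactly. Their poses are not given: they have to be found in the camera images.
- clamp: Barrel clamp, fixed to the desk: aluminium plate 150 (x) by 220 (y) by 12 mm with a blue saddle (36 mm wide, at y = +15 mm), a white vee rest (24 mm wide, at y = -60 mm) and the flip stop. Origin: middle of the plate's underside, at desk height. y runs along the cradle to the stop, +x to the hinge side, z up; barrel axis at x = 0, z = 62 mm. Cap, bolt and stop all swing in its x-z plane.
- lens_barrel: Lens barrel, loose: black cylinder 50 mm across and 180 mm long, 0.3 kg, lying in the saddle and the vee rest. Origin: on its axis at mid-length; its y axis runs along it to the silver front rim. It starts 12 to 32 mm short of the stop.
- barrel_front (a point): Centre of the barrel's flat front end (the silver rim with the lens), the end next to the flip stop; moves with the barrel.
- barrel_rear (a point): Centre of the barrel's flat rear end, 180 mm behind the front; it overhangs the vee rest by 30 to 50 mm at the start and by 18 mm when the barrel is home; push here.
- stop_face (a point): Fixed point on the barrel's axis in the plane of the stop's gauging face (90 mm along the clamp's y from its origin). When the barrel is home, barrel_front is here.
- cap (a joint): Hinged half of the clamp (aluminium arch, 0.16 kg), rad: 0 = closed over the barrel, grows as it swings up and away to the +x side, at most 2.2. Starts open at 1.75 to 2.2. Its hinge is a little stiff (0.045 N m): it stays put while it stands open and falls shut by its weight over the last 40 degrees or so.
- cap_hinge (a point): Fixed: middle of the cap's hinge pin, 62 mm above the desk, on the far side (+x) of the barrel.
- cap_lug (a point): Middle of the slotted lug at the cap's free end, 104 mm from the hinge pin: two prongs, together 26 mm wide (along y), 24 mm long, 9 mm thick, with a slot 11 mm wide open at the free end. Pinch it across its 26 mm, or push the cap's back. From 26 mm nearer the hinge on, the cap is 36 mm wide. Closed, this point is 67.5 mm above the desk.
- swing_bolt (a joint): Swing bolt with black knurled hand nut, rad: 0 = home in the slot (leaning 0.134 rad inwards past upright, so it stays by its weight), grows as it swings out and down to the -x side; starts hanging out at its limit, 1.15. Loose hinge: let go, it falls to the side it leans to. Bolt and nut are solid against the lug: first the cap comes down, then the bolt swings in.
- bolt_hinge (a point): Fixed: middle of the swing bolt's pivot pin, 30 mm above the desk, on the near side (-x) of the saddle.
- bolt_nut (a point): Middle of the hand nut, 61 mm from the pivot pin along the bolt: black ribbed ball-shaped nut 28 mm across with a 22 mm steel washer below it and 7 mm of thread above it; shank 8 mm thick. Pinch the nut along the clamp's y, or push it from outside. Hanging out it is about 62 mm above the desk, home 90 mm.
- stop_leaf (a joint): Flip stop, rad: 0 = down across the front end of the barrel (start), grows as it swings up and away to the +x side, at most 2.0. Loose hinge: let go beyond about 1.7 it tips over by itself and rests at 2.0, let go below about 1.5 it falls down again.
- stop_hinge (a point): Fixed: middle of the flip stop's hinge pin, 64 mm above the desk, on the +x side.
- stop_tab (a point): Middle of the red tab at the free end of the stop leaf, 100 mm from the hinge pin: 22 mm long, 16 mm high, 10 mm thick (along y). Pinch it across its 10 mm, from above. Down, this point is 62 mm above the desk, 46 mm to the -x side of the barrel's axis.
- adhesive_bottle: Bystander: white adhesive bottle with blue cap, 35 mm across, 126 mm tall, standing loose beyond the clamp. Origin under its centre.
- plug_gauge: Bystander: plug gauge, 113 mm long, 18 mm thick, lying loose to the left. Origin under its middle.
- screw_dish: Bystander: white dish of small screws, 69 mm across, 18 mm high, loose to the right. Origin under its centre.
- housing: Bystander: black lens housing 63 x 91 x 22 mm lying loose to the right. Origin under its middle.
Not all that is in view belongs to the job. Several things have the shape of the lens_barrel; the one meant has the colours described above.

How it is judged:
By the outcome, as a careful person would: the job done as asked, in the order asked, and still so for the second after the job is handed in, with the robot touching nothing.
It also fails if it takes over 61 s, if anything falls off the work surface, if the arm or the gripper's body presses on something with over 40 N, if the wrist force passes 120 N, or if a joint passes its speed limit or range.

ROBOT

A 6-joint arm with a two-finger parallel gripper is mounted at the origin on a cart in front of the work surface, level with it; the furniture and walls round the work are solid. World frame = base frame: x ahead of the robot, y to its left, z up, the work surface at z = 0. Lengths are in mm, angles in rad, forces in N, time in s.
With the tool pointing down it reaches from about 400 to 825 mm from the base axis. Payload 7 kg.
Tool frame: the origin (TCP) lies between the finger pads; the fingertips stand 22 mm ahead of it and the grasp point (between the pads) lies 3 mm ahead of it; z points along the fingers, y is the line along which they close (so a half turn about z gives the same grasp; the last joint's range is limited). The gripper opens to 85 mm and grips with 20 to 120 N. Pads are 22 mm wide; open, the fingers measure 114 mm over their backs; the gripper's body (76 mm by 85 mm) begins 54 mm behind the grasp point. The pads swing forward as they close: fully open they stand 13 mm farther back than shut.
Start: joints at [0.288, 0.359, 0.012, 0, -1.224, -0.288], TCP at [674.978, -0.019, 253.302] pointing down, gripper open.
Joint ranges: [-3.07, 3.07], [-1.43, 2.12], [-1.02, 1.25], [-3.03, 1.67], [-3.05, -0], [-3.03, 3.03]. Speed limits (rad/s): [2.39, 2.39, 3.01, 3.14, 3.14, 3.14].

INTERFACE

Orientations are given as a unit quaternion [x, y, z, w].
In Python, from plant import robot gives the robot as it stands.
- The arm moves only by the tool apply_moves, never from a script. Its argument "increments" is a list of rows, each an object with "travel": the shift along the tool's x, y, z in cm, a list of three; "delta_rot": the turn, a rotation vector about the tool's x, y, z in rad, a list of three; "hand": the opening, from 0 (shut) to 1 (fully open). A call has 1 to 20 rows; each row shifts and turns the commanded pose from where the row before left it, along the tool's axes as they then stand; what a row does not reach is not made up. A row lasts 1/10 s, in which the tool goes at most 50 mm and 8.59 degrees, less where a joint would pass 70% of its speed; a pose out of reach is approached as far as the arm can. A call with a gripper value outside its range is refused whole. The fingers move at their own pace and stop on an object; "grip_force" is the grip in N (left out, the last holds). Time passes only in rows, so rows that do not move let the fingers close. It gives the time, the measured TCP pose, the force, the opening and the grip force at its end, in the units of the state.
- robot.state(): the state, without advancing time (a new reading comes with each control period).
- robot.camera(name): name is "scene" or "side" or "wrist"; returns the picture (400x640x3 uint8, blue, green, red); there is no depth.
- robot.camera_model(name): a dict with "fov_y" (degrees; the focal length in pixels is half the picture's height over the tangent of half this angle, whatever the lens; pixels are square), "cx", "cy" (the principal point, pixels), "origin" and "attitude" of the camera in the world; the wrist camera has in their place "T_tool_cam" (4x4, takes a point from camera to tool coordinates, whose origin is the TCP and whose axes are the flange's). Camera axes: x right, y down, z forward; pixel columns grow to the right and rows downward; lengths in mm; the calibration is good to about 2 mm. A picture is of the moment at which its call begins: read the wrist's pose just before it. camera_model takes no time and is no camera call.
- robot.hand_in(): hands the job in; it is judged then, once.
The state is a dict: "clock": time; "joint_pos": joint angles; "joint_vel": joint speeds; "joint_torque": joint torques, N m; "tool_pos": TCP position; "tool_rot": TCP orientation; "ft_force": force on the tool from outside, world axes, zero at the start; "torque": the same for the moment, N m; "gripper_width": finger opening in mm; "gripper_force": force on a finger pad.
Only numpy, scipy, OpenCV 4.12 (cv2) and the standard library are available. Lean on these libraries where they do the work, as an engineer would, in place of code of your own. Each camera call takes 0.05 s, during which the arm holds its last target. There are 200 camera calls.

## Working session

There is one attempt and no reset: what is moved stays moved. The work goes in short steps, Python scripts to look and compute and a tool call to move; the robot and the scene stay as the last step left them, time stands still between calls to the robot, and variables do not carry over. Pictures are saved under pics/ and viewed, at most 10 in all, crops included, and the job is handed in when it is done.

Besides the shell and the picture viewer there is one more tool, called after "Call:" by a JSON object that holds its "op" and its "data", one argument or row to a line. apply_moves: Moves the arm, as the interface text tells. Its arguments: {"type":"object","properties":{"increments":{"type":"array"},"grip_force":{"type":"number"}},"required":["increments"]}

```bash
ls; mkdir -p pics; python3 - <<'E'
from plant import robot
import cv2
print(robot.state())
for n in("scene","side","wrist"):
    m=robot.camera_model(n);print(n,m)
a=robot.camera("scene");b=robot.camera("side");c=robot.camera("wrist")
for n,i in zip("abc",(a,b,c)): cv2.imwrite(f"pics/{n}0.png",i)
E
```

```text
pics
{'clock': 0.0, 'joint_pos': array([ 2.88088023e-01,  3.59351357e-01,  1.10607311e-02, -3.48980161e-04,
       -1.22408557e+00, -2.88128045e-01]), 'joint_vel': array([ 0.00078083,  0.00102472, -0.00116593,  0.00225038,  0.00013071,
        0.00069081]), 'joint_torque': array([ 2.55543900e-04, -5.83324420e+01,  2.93422562e+01,  6.93659976e+00,
       -6.00149287e-03, -1.14765509e-06]), 'tool_pos': array([ 6.74557458e+02, -3.09933269e-02,  2.52387647e+02]), 'tool_rot': array([-7.07050381e-01,  7.07162717e-01,  5.21023280e-04, -6.15991204e-04]), 'ft_force': array([-0.33581101,  0.93043209,  0.46421959]), 'torque': array([-0.01109332,  0.0066817 , -0.02298757]), 'gripper_force': 0.0, 'gripper_width': 85.69263785080095}
scene {'fov_y': 53.73626514949633, 'cx': 315.51556065842664, 'cy': 200.59021998697995, 'origin': array([  79.76261121, -747.73615814,  901.69648221]), 'attitude': array([ 0.87998063, -0.23595756,  0.11724496, -0.3952363 ])}
side {'fov_y': 55.65667303659252, 'cx': 310.6890941211682, 'cy': 189.81277077061918, 'origin': array([ 311.07163681, 1127.80035349,  658.27163009]), 'attitude': array([-0.09958917,  0.84792469, -0.51725377,  0.05961752])}
wrist {'fov_y': 70.46465447196579, 'cx': 314.20219225839094, 'cy': 198.39776554663754, 'T_tool_cam': array([[ 1.61998603e-03, -9.55436742e-01, -2.95191475e-01,
         7.51909655e+01],
       [ 9.99998669e-01,  1.49101294e-03,  6.61995182e-04,
         4.93555375e-01],
       [-1.92360212e-04, -2.95192155e-01,  9.55437886e-01,
        -1.21072814e+02],
       [ 0.00000000e+00,  0.00000000e+00,  0.00000000e+00,
         1.00000000e+00]])}
```

View pics/a0.png

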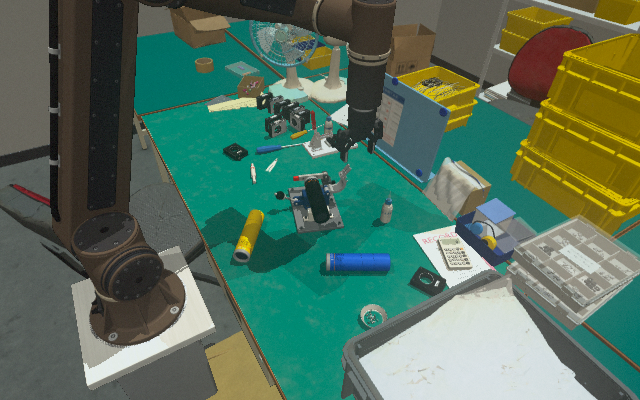

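View pics/c0.png

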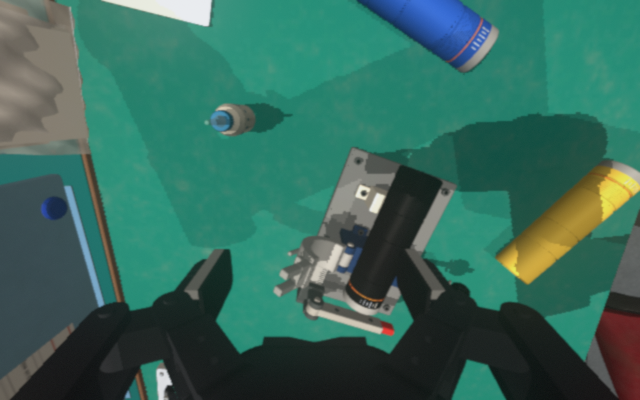

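View pics/b0.png

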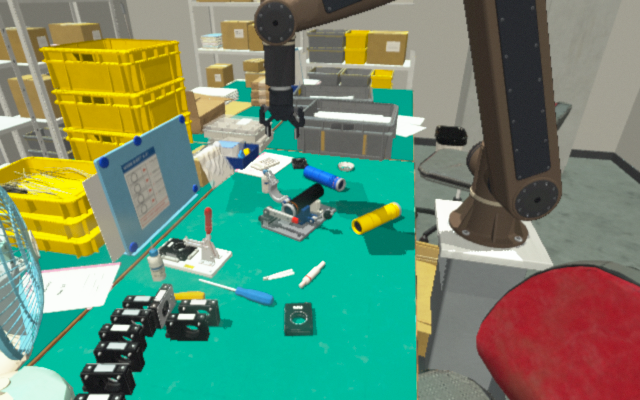

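The wrist view shows these candidates for the barrel:
- Black with a silver rim, in the clamp at (395,240), front rim near (365,300).
- Blue, at (430,30).
- Yellow, at (570,220).

I choose the black one. The red stop tab is at (387,328) and the bottle at (232,120). Next is a close crop.

```bash
cat > h.py <<'E'
import numpy as np,cv2
from scipy.spatial.transform import Rotation as R
from plant import robot
def cam(n,st=None):
    m=robot.camera_model(n)
    f=200/np.tan(np.radians(m["fov_y"]/2))
    if n=="wrist":
        T=m["T_tool_cam"];Rt=R.from_quat(st["tool_rot"]).as_matrix()
        return f,m["cx"],m["cy"],Rt@T[:3,:3],Rt@T[:3,3]+st["tool_pos"]
    return f,m["cx"],m["cy"],R.from_quat(m["attitude"]).as_matrix(),np.array(m["origin"])
def ray(c,p):
    f,cx,cy,A,o=c
    d=A@np.array([(p[0]-cx)/f,(p[1]-cy)/f,1]);return o,d/np.linalg.norm(d)
def onz(c,p,z):
    o,d=ray(c,p);return o+d*(z-o[2])/d[2]
def tri(*cp):
    M=np.zeros((3,3));b=np.zeros(3);L=[ray(*x) for x in cp]
    for o,d in L:
        P=np.eye(3)-np.outer(d,d);M+=P;b+=P@o
    X=np.linalg.solve(M,b);return X,[np.linalg.norm(np.cross(X-o,d)) for o,d in L]
def proj(c,X):
    f,cx,cy,A,o=c
    q=A.T@(np.asarray(X)-o);return np.array([cx+f*q[0]/q[2],cy+f*q[1]/q[2]])
def red(im):
    h=cv2.cvtColor(im,cv2.COLOR_BGR2HSV)
    return (((h[...,0]<6)|(h[...,0]>174))&(h[...,1]>170)&(h[...,2]>110)).astype(np.uint8)
E
python3 - <<'E'
from h import *
c=cv2.imread("pics/c0.png");a=cv2.imread("pics/a0.png")
cv2.imwrite("pics/c0z.png",cv2.resize(c[140:345,260:470],None,fx=2.85,fy=2.85,interpolation=cv2.INTER_CUBIC))
for n,(y0,y1,x0,x1) in {"a":(160,240,280,340),"b":(170,260,250,340),"c":(300,350,360,420)}.items():
    im=cv2.imread(f"pics/{n}0.png");m=red(im);k=np.zeros_like(m);k[y0:y1,x0:x1]=m[y0:y1,x0:x1]
    q=cv2.moments(k,True);print(n,q["m00"],q["m10"]/max(q["m00"],1),q["m01"]/max(q["m00"],1))
E
```

```text
a 17.0 295.70588235294116 178.0
b 25.0 295.08 219.6
c 65.0 387.66153846153844 330.18461538461537
```

View pics/c0z.png

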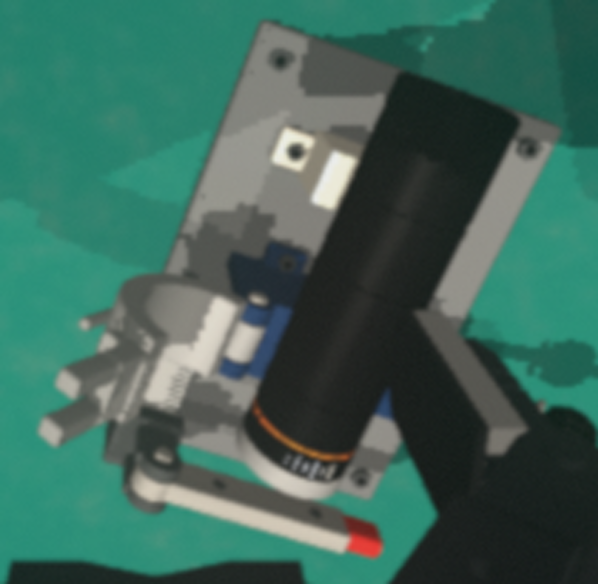

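The crop shows a black barrel with an orange line and silver rim, short of the stop leaf with its red tab. The plate corners in the crop are (264,20), (560,130) and (372,498). The open cap's prongs are at the left and the swing bolt is hidden by the right finger.

```bash
python3 - <<'E'
from h import *
st=robot.state();c=cam("wrist",st);A=cam("scene");B=cam("side")
px=lambda u,v:(u/2.85+260-.3,v/2.85+140-.3)
C=[onz(c,px(*p),12) for p in((264,20),(560,130),(372,498))]
print(np.round(C,1),[np.linalg.norm(C[0]-C[1]),np.linalg.norm(C[1]-C[2])])
tab=tri((A,(295.7,178)),(B,(295.1,219.6)),(c,(387.7,330.2)));print("tab",tab)
print("tab onz",onz(c,(387.7,330.2),68))
# rigid fit
L=np.array([[75,-110],[-75,-110],[-75,110],[-46,97]]);W=np.array([x[:2] for x in C]+[onz(c,(387.7,330.2),68)[:2]])
l=L-L.mean(0);w=W-W.mean(0);th=np.arctan2((l[:,0]*w[:,1]-l[:,1]*w[:,0]).sum(),(l*w).sum())
Rm=np.array([[np.cos(th),-np.sin(th)],[np.sin(th),np.cos(th)]]);t=W.mean(0)-Rm@L.mean(0)
print("yaw",th,"t",t,"res",np.round(W-(L@Rm.T+t),1))
def w_(x,y,z):return np.r_[Rm@[x,y]+t,z]
# barrel front rim top / rear top: local coords
for p,z in(((298,497),40),((300,418),87),((460,95),80)):
    q=onz(c,px(*p),z);print(p,Rm.T@(q[:2]-t))
# lug: prong ends tri? report where prongs lie
for n,p in dict(prong1=(65,385),prong2=(50,432)).items():
    for z in(80,110,140): q=onz(c,px(*p),z);print(n,z,np.round(Rm.T@(q[:2]-t),1))
for n,q in dict(rear=w_(0,-108,62),nut=w_(-110,15,62),tab=w_(-46,97,62)).items(): print(n,q,proj(A,q),proj(B,q),proj(c,q))
a=cv2.imread("pics/a0.png");b=cv2.imread("pics/b0.png")
v=np.hstack([cv2.resize(a[150:245,255:365],(440,380),interpolation=2),cv2.resize(b[160:250,250:340],(360,360),interpolation=2)[:380].copy() if 0 else cv2.resize(b[160:250,250:335],(359,380),interpolation=2)])
cv2.imwrite("pics/ab.png",v)
E
```

```text
[[625.5 -32.   12. ]
 [486.4  18.2  12. ]
 [557.  222.3  12. ]] [np.float64(147.88608590545385), np.float64(215.941453363831)]
tab (array([577.23358818, 201.90521418,  64.05081431]), [np.float64(2.7083161846793185), np.float64(0.9985034866789356), np.float64(2.6194598247541983)])
tab onz [576.45402035 201.18419041  68.        ]
yaw -0.3298550546896376 t [590.99792199  95.7044271 ] res [[-0.8  0.6]
 [ 2.   2.3]
 [ 1.3 -1.7]
 [-2.4 -1.2]]
(298, 497) [-22.22765557 101.25818815]
(300, 418) [13.61020191 31.60827671]
(460, 95) [   6.57876628 -112.31431116]
prong1 80 [109.   52.6]
prong1 110 [111.6  33.5]
prong1 140 [114.1  14.3]
prong2 80 [108.3  76.4]
prong2 110 [111.   54.9]
prong2 140 [113.6  33.3]
rear [556.01608472  -6.47321753  62.        ] [321.01830273 216.75165864] [317.08770326 189.53344913] [418.97194324 175.11048414]
nut [491.78668726 145.5254157   62.        ] [280.0958129 195.3544556] [326.85384744 213.84684823] [455.89222248 291.25611261]
tab [578.89668645 202.37476083  62.        ] [295.3422679  177.94397689] [294.44271789 219.87531686] [384.69525795 327.61689962]
```

View pics/ab.png

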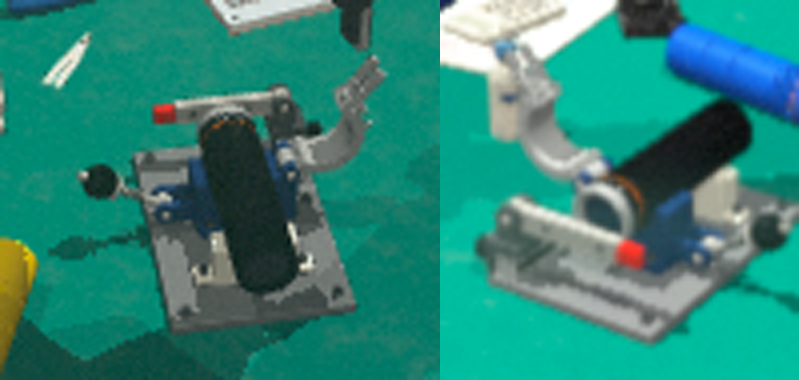

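Nut pixels: scene (280,195.5) and side (328.6,214.5), both matching my prediction. The open lug is at scene (347,169) and side (266.6,174).

```bash
cat >> h.py <<'E'
TH=-0.3299;T0=np.array([591.0,95.7])
def loc(X):
    c,s=np.cos(TH),np.sin(TH);d=np.asarray(X)[:2]-T0
    return np.array([c*d[0]+s*d[1],-s*d[0]+c*d[1],X[2]])
def wor(x,y,z):
    c,s=np.cos(TH),np.sin(TH);return np.array([c*x-s*y+T0[0],s*x+c*y+T0[1],z])
def tcp():
    s=robot.state();Rt=R.from_quat(s["tool_rot"]).as_matrix()
    print("t",round(s["clock"],2),"tcp local",np.round(loc(s["tool_pos"]),1),"toolx yaw-TH",round(np.arctan2(Rt[1,0],Rt[0,0])-TH,4),"F",np.round(s["ft_force"],1),"w",round(s["gripper_width"],1));return s
E
python3 - <<'E'
from h import *
tcp();A=cam("scene");B=cam("side")
for n,p,q in(("nut",(280,195.5),(328.6,214.5)),("lug",(347.3,169.3),(266.6,174.2))):
    X,r=tri((A,p),(B,q));print(n,np.round(loc(X),1),np.round(r,1))
E
```

```text
t 0.15 tcp local [110.2 -63.5 252.6] toolx yaw-TH -1.241 F [-0.  -0.1 -1.1] w 85.5
nut [-112.7   13.5   61.2] [2.6 2.6]
lug [113.7  17.4 139. ] [2.6 2.6]
```

Call:
{"op": "apply_moves", "data": {
  "increments": [
    {"travel":[0,0,0],"delta_rot":[0,0,-0.138],"hand":0},
    {"travel":[0,0,0],"delta_rot":[0,0,-0.138],"hand":0},
    {"travel":[0,0,0],"delta_rot":[0,0,-0.138],"hand":0},
    {"travel":[0,0,0],"delta_rot":[0,0,-0.138],"hand":0},
    {"travel":[0,0,0],"delta_rot":[0,0,-0.138],"hand":0},
    {"travel":[0,0,0],"delta_rot":[0,0,-0.138],"hand":0},
    {"travel":[0,0,0],"delta_rot":[0,0,-0.138],"hand":0},
    {"travel":[0,0,0],"delta_rot":[0,0,-0.138],"hand":0},
    {"travel":[0,0,0],"delta_rot":[0,0,-0.137],"hand":0},
    {"travel":[-2.2,2.4,1.3],"delta_rot":[0,0,0],"hand":0},
    {"travel":[-2.2,2.4,1.3],"delta_rot":[0,0,0],"hand":0},
    {"travel":[-2.2,2.4,1.3],"delta_rot":[0,0,0],"hand":0},
    {"travel":[-2.2,2.4,1.3],"delta_rot":[0,0,0],"hand":0},
    {"travel":[0,0,0],"delta_rot":[0,0,0],"hand":0},
    {"travel":[0,0,0],"delta_rot":[0,0,0],"hand":0}
  ]
}}

```text
clock: 1.65
tool_pos: [560.3, -62.7, 201.5]
tool_rot: [0.986, -0.164, 0.0, 0.0]
ft_force: [0.5, -0.1, 1.0]
gripper_width: -0.0
gripper_force: 0.0
```

```bash
python3 - <<'E'
from h import *
s=tcp();np.save("s1.npy",s,allow_pickle=True);im=robot.camera("wrist");cv2.imwrite("pics/w1.png",im)
c=cam("wrist",s)
print({n:proj(c,wor(*p)).round() for n,p in dict(tab=(-46,97,70),nut=(-115,15,62),lug=(107,15,146),c1=(75,-110,12),c2=(-75,-110,12),rear=(0,-120,62)).items()})
E
```

```text
t 1.65 tcp local [  22.3 -159.8  201.5] toolx yaw-TH -0.0003 F [ 0.5 -0.1  1. ] w -0.0
{'tab': array([ 57., 260.]), 'nut': array([155., 312.]), 'lug': array([15., 93.]), 'c1': array([268., 132.]), 'c2': array([273., 258.]), 'rear': array([273., 214.])}
```

View pics/w1.png

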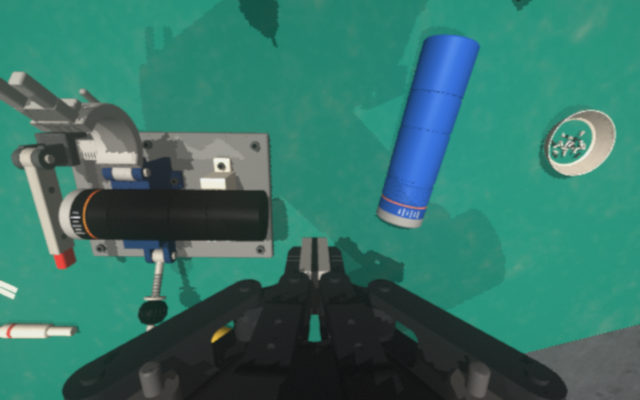

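The wrist view agrees with the fitted pose: rear end at (269,215), nut (153,309), tab (65,258), lug near (25,92). The barrel rear is near y = -116, about 26 mm short. I lower the closed fingers behind it and push.

Call:
{"op": "apply_moves", "data": {
  "increments": [
    {"travel":[-0.75,0,4.3],"delta_rot":[0,0,0],"hand":0},
    {"travel":[-0.75,0,4.3],"delta_rot":[0,0,0],"hand":0},
    {"travel":[-0.75,0,4.3],"delta_rot":[0,0,0],"hand":0},
    {"travel":[0,-1.0,0],"delta_rot":[0,0,0],"hand":0},
    {"travel":[0,-1.0,0],"delta_rot":[0,0,0],"hand":0},
    {"travel":[0,-0.5,0],"delta_rot":[0,0,0],"hand":0},
    {"travel":[0,-0.4,0],"delta_rot":[0,0,0],"hand":0},
    {"travel":[0,-0.4,0],"delta_rot":[0,0,0],"hand":0},
    {"travel":[0,-0.4,0],"delta_rot":[0,0,0],"hand":0},
    {"travel":[0,-0.4,0],"delta_rot":[0,0,0],"hand":0},
    {"travel":[0,-0.4,0],"delta_rot":[0,0,0],"hand":0},
    {"travel":[0,-0.4,0],"delta_rot":[0,0,0],"hand":0},
    {"travel":[0,0,0],"delta_rot":[0,0,0],"hand":0}
  ]
}}

```text
clock: 3.0
tool_pos: [555.4, -8.8, 72.8]
tool_rot: [0.986, -0.164, 0.0, 0.0]
ft_force: [-0.3, -2.8, 1.5]
gripper_width: 0.2
gripper_force: 1.1
```

```bash
python3 - <<'E'
from h import *
s=tcp()
E
```

```text
t 3.0 tcp local [ 1.000e-01 -1.104e+02  7.280e+01] toolx yaw-TH 0.0 F [-0.3 -2.8  1.5] w 0.2
```

Call:
{"op": "apply_moves", "data": {
  "increments": [
    {"travel":[0,-0.1,0],"delta_rot":[0,0,0],"hand":0},
    {"travel":[0,-0.1,0],"delta_rot":[0,0,0],"hand":0},
    {"travel":[0,-0.1,0],"delta_rot":[0,0,0],"hand":0},
    {"travel":[0,-0.1,0],"delta_rot":[0,0,0],"hand":0},
    {"travel":[0,-0.1,0],"delta_rot":[0,0,0],"hand":0}
  ]
}}

```text
clock: 3.5
tool_pos: [556.7, -4.6, 72.6]
tool_rot: [0.986, -0.164, -0.0, 0.0]
ft_force: [-1.1, -5.4, 4.7]
gripper_width: 0.0
gripper_force: 2.9
```

Call:
{"op": "apply_moves", "data": {
  "increments": [
    {"travel":[0,-0.1,0],"delta_rot":[0,0,0],"hand":0},
    {"travel":[0,-0.1,0],"delta_rot":[0,0,0],"hand":0}
  ]
}}

```text
clock: 3.7
tool_pos: [557.3, -2.7, 72.6]
tool_rot: [0.986, -0.164, -0.0, 0.0]
ft_force: [-1.7, -5.6, 4.2]
gripper_width: -0.1
gripper_force: 2.9
```

Call:
{"op": "apply_moves", "data": {
  "increments": [
    {"travel":[0,-0.1,0],"delta_rot":[0,0,0],"hand":0},
    {"travel":[0,-0.1,0],"delta_rot":[0,0,0],"hand":0}
  ]
}}

```text
clock: 3.9
tool_pos: [557.7, -1.3, 72.6]
tool_rot: [0.986, -0.164, -0.0, 0.001]
ft_force: [-0.9, -12.5, 5.4]
gripper_width: -0.3
gripper_force: 6.3
```

Call:
{"op": "apply_moves", "data": {
  "increments": [
    {"travel":[0,-0.05,0],"delta_rot":[0,0,0],"hand":0},
    {"travel":[0,-0.05,0],"delta_rot":[0,0,0],"hand":0},
    {"travel":[0,0,0],"delta_rot":[0,0,0],"hand":0}
  ]
}}

```text
clock: 4.2
tool_pos: [557.7, -1.3, 72.7]
tool_rot: [0.986, -0.164, -0.001, 0.001]
ft_force: [-1.3, -12.9, 7.2]
gripper_width: 0.1
gripper_force: 6.7
```

```bash
python3 - <<'E'
from h import *
s=tcp()
E
```

```text
t 4.2 tcp local [-1.000e-01 -1.026e+02  7.270e+01] toolx yaw-TH -0.0004 F [ -1.3 -12.9   7.2] w 0.1
```

The tool is now stalled against the stop at 13 N, so the barrel is home. I back off and go above the open lug.

Call:
{"op": "apply_moves", "data": {
  "increments": [
    {"travel":[0,0.5,0],"delta_rot":[0,0,0],"hand":0},
    {"travel":[0,2.0,0],"delta_rot":[0,0,0],"hand":0},
    {"travel":[0,0,-4.8],"delta_rot":[0,0,0],"hand":0},
    {"travel":[0,0,-4.8],"delta_rot":[0,0,0],"hand":0.6},
    {"travel":[0,0,-4.8],"delta_rot":[0,0,0],"hand":0.6},
    {"travel":[2.7,-3.6,0],"delta_rot":[0,0,0],"hand":0.6},
    {"travel":[2.7,-3.6,0],"delta_rot":[0,0,0],"hand":0.6},
    {"travel":[2.7,-3.6,0],"delta_rot":[0,0,0],"hand":0.6},
    {"travel":[2.7,-3.6,0],"delta_rot":[0,0,0],"hand":0.6},
    {"travel":[0,0,0],"delta_rot":[0,0,0],"hand":0.6},
    {"travel":[0,0,0],"delta_rot":[0,0,0],"hand":0.6}
  ]
}}

```text
clock: 5.3
tool_pos: [699.4, 79.4, 214.6]
tool_rot: [0.986, -0.164, -0.001, 0.0]
ft_force: [-1.0, -0.5, -0.2]
gripper_width: 51.5
gripper_force: 0.0
```

```bash
python3 - <<'E'
from h import *
s=tcp();im=robot.camera("wrist");cv2.imwrite("pics/w2.png",im);b=robot.camera("side");cv2.imwrite("pics/b2.png",b)
c=cam("wrist",s)
print({n:proj(c,wor(*p)).round() for n,p in dict(tab=(-46,95,70),nut=(-115,15,62),lug=(107,15,146),lug2=(92,15,155)).items()})
E
```

```text
t 5.3 tcp local [107.8  19.7 214.6] toolx yaw-TH 0.0009 F [-1.  -0.5 -0.2] w 51.5
{'tab': array([247., 321.]), 'nut': array([317., 363.]), 'lug': array([321., 221.]), 'lug2': array([321., 246.])}
```

View pics/w2.png

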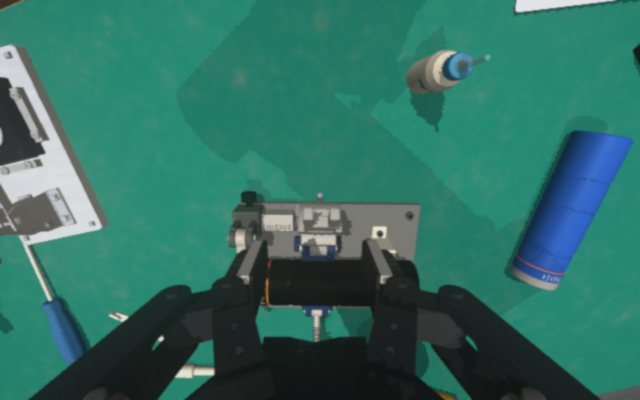

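The cap is seen nearly end-on at about (322,218), matching the predicted lug pixel (321,221). I descend and pinch it softly.

Call:
{"op": "apply_moves", "data": {
  "grip_force": 20,
  "increments": [
    {"travel":[0.15,0.25,2.2],"delta_rot":[0,0,0],"hand":0.6},
    {"travel":[0.15,0.22,2.0],"delta_rot":[0,0,0],"hand":0.6},
    {"travel":[0,0,2.0],"delta_rot":[0,0,0],"hand":0.6},
    {"travel":[0,0,0],"delta_rot":[0,0,0],"hand":0.45},
    {"travel":[0,0,0],"delta_rot":[0,0,0],"hand":0.2},
    {"travel":[0,0,0],"delta_rot":[0,0,0],"hand":0.2},
    {"travel":[0,0,0],"delta_rot":[0,0,0],"hand":0.2},
    {"travel":[0,0,0],"delta_rot":[0,0,0],"hand":0.2}
  ]
}}

```text
clock: 6.2
tool_pos: [700.3, 73.8, 155.1]
tool_rot: [0.986, -0.164, 0.0, -0.001]
ft_force: [-1.6, 4.8, -3.6]
gripper_width: 25.2
gripper_force: 24.2
```

```bash
python3 - <<'E'
from h import *
s=tcp();a=robot.camera("scene");b=robot.camera("side")
cv2.imwrite("pics/g.png",np.hstack([cv2.resize(a[140:240,270:370],(400,400),interpolation=2),cv2.resize(b[150:250,240:340],(400,400),interpolation=2)]))
E
```

```text
t 6.2 tcp local [110.5  14.7 155.1] toolx yaw-TH 0.0004 F [-1.6  4.8 -3.6] w 25.2
```

```bash
python3 - <<'E'
import numpy as np
p=np.linspace(2.185,0.053,21);x=11.05-0;X=4.7-11*np.cos(p);Z=6.2+11*np.sin(p)
print([(round(float(a),2),0,round(float(b),2)) for a,b in zip(np.diff(X),-np.diff(Z))])
E
```

```text
[(-0.99, 0, -0.62), (-1.05, 0, -0.51), (-1.1, 0, -0.4), (-1.14, 0, -0.28), (-1.16, 0, -0.16), (-1.17, 0, -0.03), (-1.17, 0, 0.09), (-1.15, 0, 0.22), (-1.12, 0, 0.34), (-1.08, 0, 0.45), (-1.03, 0, 0.57), (-0.96, 0, 0.67), (-0.88, 0, 0.77), (-0.8, 0, 0.86), (-0.7, 0, 0.94), (-0.6, 0, 1.01), (-0.48, 0, 1.07), (-0.37, 0, 1.11), (-0.25, 0, 1.15), (-0.12, 0, 1.17)]
```

View pics/g.png

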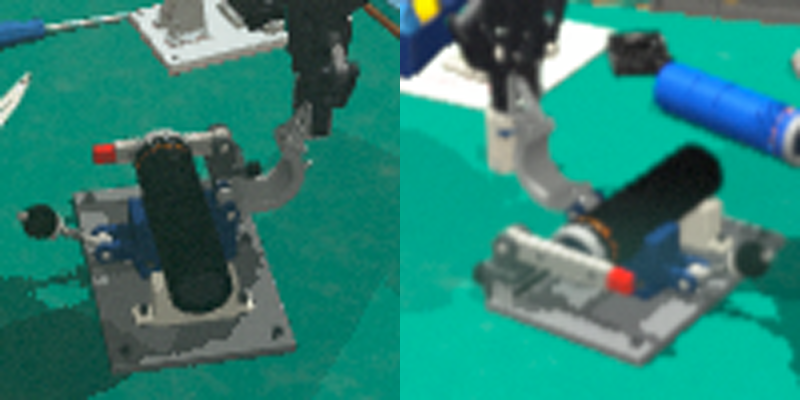

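The picture shows the fingers on the lug at (300,125), the barrel against the stop leaf, and the nut still out at (40,220). I swing the cap over, first half.

Call:
{"op": "apply_moves", "data": {
  "increments": [
    {"travel":[-0.99,0,-0.62],"delta_rot":[0,0,0],"hand":0.2},
    {"travel":[-1.05,0,-0.51],"delta_rot":[0,0,0],"hand":0.2},
    {"travel":[-1.1,0,-0.4],"delta_rot":[0,0,0],"hand":0.2},
    {"travel":[-1.14,0,-0.28],"delta_rot":[0,0,0],"hand":0.2},
    {"travel":[-1.16,0,-0.16],"delta_rot":[0,0,0],"hand":0.2},
    {"travel":[-1.17,0,-0.03],"delta_rot":[0,0,0],"hand":0.2},
    {"travel":[-1.17,0,0.09],"delta_rot":[0,0,0],"hand":0.2},
    {"travel":[-1.15,0,0.22],"delta_rot":[0,0,0],"hand":0.2},
    {"travel":[-1.12,0,0.34],"delta_rot":[0,0,0],"hand":0.2},
    {"travel":[-1.08,0,0.45],"delta_rot":[0,0,0],"hand":0.2}
  ]
}}

```text
clock: 7.3
tool_pos: [597.6, 110.2, 168.1]
tool_rot: [0.987, -0.163, 0.004, -0.002]
ft_force: [1.0, 4.0, 12.3]
gripper_width: 25.1
gripper_force: 27.7
```

Call:
{"op": "apply_moves", "data": {
  "increments": [
    {"travel":[-1.03,0,0.57],"delta_rot":[0,0,0],"hand":0.2},
    {"travel":[-0.96,0,0.67],"delta_rot":[0,0,0],"hand":0.2},
    {"travel":[-0.88,0,0.77],"delta_rot":[0,0,0],"hand":0.2},
    {"travel":[-0.8,0,0.86],"delta_rot":[0,0,0],"hand":0.2},
    {"travel":[-0.7,0,0.94],"delta_rot":[0,0,0],"hand":0.2},
    {"travel":[-0.6,0,1.01],"delta_rot":[0,0,0],"hand":0.2},
    {"travel":[-0.48,0,1.07],"delta_rot":[0,0,0],"hand":0.2}
  ]
}}

```text
clock: 8.0
tool_pos: [544.5, 128.9, 107.1]
tool_rot: [0.987, -0.164, 0.002, -0.002]
ft_force: [-3.4, 9.8, 6.1]
gripper_width: 25.2
gripper_force: 33.1
```

```bash
python3 - <<'E'
from h import *
s=tcp()
E
```

```text
t 8.0 tcp local [-54.7  16.4 107.1] toolx yaw-TH 0.0014 F [-3.4  9.8  6.1] w 25.2
```

Call:
{"op": "apply_moves", "data": {
  "increments": [
    {"travel":[-0.37,0,1.11],"delta_rot":[0,0,0],"hand":0.2},
    {"travel":[-0.25,0,1.15],"delta_rot":[0,0,0],"hand":0.2},
    {"travel":[-0.12,0,1.0],"delta_rot":[0,0,0],"hand":0.2},
    {"travel":[0,0,0.2],"delta_rot":[0,0,0],"hand":0.2}
  ]
}}

```text
clock: 8.4
tool_pos: [537.5, 131.4, 71.2]
tool_rot: [0.987, -0.164, 0.002, -0.002]
ft_force: [-5.0, 13.4, 3.9]
gripper_width: 25.2
gripper_force: 36.3
```

```bash
python3 - <<'E'
from h import *
s=tcp()
E
```

```text
t 8.4 tcp local [-62.1  16.4  71.2] toolx yaw-TH 0.0012 F [-5.  13.4  3.9] w 25.2
```

Call:
{"op": "apply_moves", "data": {
  "increments": [
    {"travel":[0,0,0.1],"delta_rot":[0,0,0],"hand":0.55},
    {"travel":[0,0,0],"delta_rot":[0,0,0],"hand":0.55},
    {"travel":[0,0,-0.5],"delta_rot":[0,0,0],"hand":0.55},
    {"travel":[0,0,-3.0],"delta_rot":[0,0,0],"hand":0.55},
    {"travel":[0,0,-4.5],"delta_rot":[0,0,0],"hand":0.55},
    {"travel":[-3.1,0.1,0],"delta_rot":[0,0,0],"hand":0},
    {"travel":[-3.1,0.1,0],"delta_rot":[0,0,0],"hand":0},
    {"travel":[-3.1,0,0],"delta_rot":[0,0,0],"hand":0},
    {"travel":[0,0,0],"delta_rot":[0,0,0],"hand":0}
  ]
}}

```text
clock: 9.3
tool_pos: [445.4, 156.9, 149.7]
tool_rot: [0.987, -0.164, -0.0, -0.0]
ft_force: [0.6, 0.4, 0.1]
gripper_width: -0.0
gripper_force: 0.0
```

```bash
python3 - <<'E'
from h import *
s=tcp();c=cam("wrist",s);a=robot.camera("scene");b=robot.camera("wrist");cv2.imwrite("pics/w3.png",b)
cv2.imwrite("pics/g3.png",np.hstack([cv2.resize(a[155:235,275:355],(400,400),interpolation=2),cv2.resize(b[40:320,160:440],(400,400),interpolation=2)]))
print({n:proj(c,wor(*p)).round() for n,p in dict(tab=(-46,95,70),nut=(-115,15,62),lug=(-57,15,67.5),front=(0,90,87)).items()})
E
```

```text
t 9.3 tcp local [-157.6   10.7  149.7] toolx yaw-TH 0.001 F [0.6 0.4 0.1] w -0.0
{'tab': array([183.,  50.]), 'nut': array([309., 157.]), 'lug': array([308.,  70.]), 'front': array([166., -52.])}
```

View pics/g3.png

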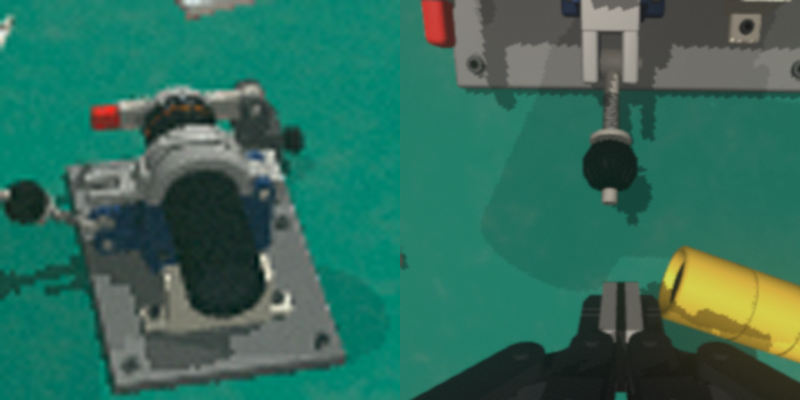

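The picture shows the cap closed over the barrel, the nut at (307,154) as predicted, and the yellow barrel's near end at about (359,229). I check its clearance before lowering.

```bash
python3 - <<'E'
from h import *
s=tcp();c=cam("wrist",s);im=cv2.imread("pics/w3.png");h=cv2.cvtColor(im,cv2.COLOR_BGR2HSV)
m=((h[...,0]>18)&(h[...,0]<32)&(h[...,1]>150)).astype(np.uint8)
ys,xs=np.nonzero(m);i=xs.argmin();print(xs[i],ys[i],ys.min())
for u,v in((xs[i],ys[i]),(xs[ys.argmin()],ys.min())):
  for z in(10,25,45):print(u,v,z,loc(onz(c,(float(u),float(v)),z)).round())
# row deltas: finger TCP follows nut: x=nutx-25 (+), tip z=nutz-10
p=np.linspace(1.016,-0.134,9);X=-62+61*-np.sin(p);Z=30+61*np.cos(p)
print(np.diff(X).round(1),np.diff(Z).round(1),X.round(),Z.round())
E
```

```text
t 9.4 tcp local [-155.3   12.   149.9] toolx yaw-TH 0.0014 F [-0.2  0.3  0. ] w 0.0
341 250 213
341 250 10 [-216.  -16.   10.]
341 250 25 [-208.  -14.   25.]
341 250 45 [-198.  -12.   45.]
359 213 10 [-176.  -32.   10.]
359 213 25 [-170.  -29.   25.]
359 213 45 [-163.  -26.   45.]
[5.1 6.1 6.9 7.6 8.2 8.5 8.7 8.7] [ 7.1  6.3  5.3  4.3  3.2  2.   0.7 -0.5] [-114. -109. -103.  -96.  -88.  -80.  -71.  -63.  -54.] [62. 69. 76. 81. 85. 88. 90. 91. 90.]
```

Call:
{"op": "apply_moves", "data": {
  "increments": [
    {"travel":[0.25,-0.15,3.7],"delta_rot":[0,0,0],"hand":0},
    {"travel":[0.25,-0.15,3.7],"delta_rot":[0,0,0],"hand":0},
    {"travel":[0.6,0,0],"delta_rot":[0,0,0],"hand":0},
    {"travel":[0.6,0,-0.3],"delta_rot":[0,0,0],"hand":0},
    {"travel":[0.6,0,-0.3],"delta_rot":[0,0,0],"hand":0},
    {"travel":[0.6,0,-0.4],"delta_rot":[0,0,0],"hand":0},
    {"travel":[0.6,0,-0.4],"delta_rot":[0,0,0],"hand":0},
    {"travel":[0.6,0,-0.4],"delta_rot":[0,0,0],"hand":0},
    {"travel":[0.6,0,-0.4],"delta_rot":[0,0,0],"hand":0},
    {"travel":[0.6,0,-0.2],"delta_rot":[0,0,0],"hand":0},
    {"travel":[0.6,0,-0.2],"delta_rot":[0,0,0],"hand":0},
    {"travel":[0.6,0,0],"delta_rot":[0,0,0],"hand":0},
    {"travel":[0.5,0,0],"delta_rot":[0,0,0],"hand":0},
    {"travel":[0.4,0,0],"delta_rot":[0,0,0],"hand":0},
    {"travel":[0,0,0],"delta_rot":[0,0,0],"hand":0}
  ]
}}

```text
clock: 10.9
tool_pos: [519.3, 135.9, 100.5]
tool_rot: [0.986, -0.164, -0.0, 0.0]
ft_force: [-0.2, -1.4, 0.8]
gripper_width: 0.1
gripper_force: 0.0
```

```bash
python3 - <<'E'
from h import *
s=tcp()
E
```

```text
t 10.9 tcp local [-80.8  14.9 100.5] toolx yaw-TH -0.0003 F [-0.2 -1.4  0.8] w 0.1
```

Call:
{"op": "apply_moves", "data": {
  "increments": [
    {"travel":[0.15,0,0],"delta_rot":[0,0,0],"hand":0},
    {"travel":[0.15,0,0],"delta_rot":[0,0,0],"hand":0},
    {"travel":[0.1,0,0],"delta_rot":[0,0,0],"hand":0}
  ]
}}

```text
clock: 11.2
tool_pos: [522.8, 134.9, 100.8]
tool_rot: [0.986, -0.164, 0.0, -0.0]
ft_force: [-0.9, 0.3, -0.8]
gripper_width: 0.3
gripper_force: 0.5
```

Call:
{"op": "apply_moves", "data": {
  "increments": [
    {"travel":[-1.5,0,0],"delta_rot":[0,0,0],"hand":0},
    {"travel":[-1.5,0,0],"delta_rot":[0,0,0],"hand":0},
    {"travel":[0,0,-4],"delta_rot":[0,0,0],"hand":0},
    {"travel":[0,0,-4],"delta_rot":[0,0,0],"hand":0},
    {"travel":[2,-2.7,0],"delta_rot":[0,0,0],"hand":0.4},
    {"travel":[2,-2.7,0],"delta_rot":[0,0,0],"hand":0.4},
    {"travel":[2.1,-2.6,0],"delta_rot":[0,0,0],"hand":0.4},
    {"travel":[0,0,0],"delta_rot":[0,0,0],"hand":0.4},
    {"travel":[0,0,0],"delta_rot":[0,0,0],"hand":0.4}
  ]
}}

```text
clock: 12.1
tool_pos: [577.0, 201.1, 180.1]
tool_rot: [0.986, -0.164, -0.001, 0.0]
ft_force: [-0.1, 0.2, -0.2]
gripper_width: 34.3
gripper_force: 0.0
```

```bash
python3 - <<'E'
from h import *
s=tcp();c=cam("wrist",s);b=robot.camera("wrist");a=robot.camera("scene")
print({n:proj(c,wor(*p)).round() for n,p in dict(tab=(-46,95,70),nut=(-54,15,90),nutout=(-115,15,62),front=(0,90,87)).items()})
m=red(b);n,l,st,ce=cv2.connectedComponentsWithStats(m)
for k in range(1,n):
    if st[k,4]>60:print(st[k],ce[k].round(1),[loc(onz(c,ce[k],z)).round(1) for z in(62,70)])
cv2.imwrite("pics/g4.png",np.hstack([cv2.resize(a[155:235,275:355],(300,300),interpolation=2),cv2.resize(b,(480,300))]))
E
```

```text
t 12.1 tcp local [-47.4  95.1 180.1] toolx yaw-TH 0.0007 F [-0.1  0.2 -0.2] w 34.3
{'tab': array([314., 200.]), 'nut': array([414., 218.]), 'nutout': array([398., 267.]), 'front': array([321., 149.])}
[308 193  10  17 162] [312.4 201. ] [array([-49.1,  96.5,  62. ]), array([-46.5,  96.5,  70. ])]
```

View pics/g4.png

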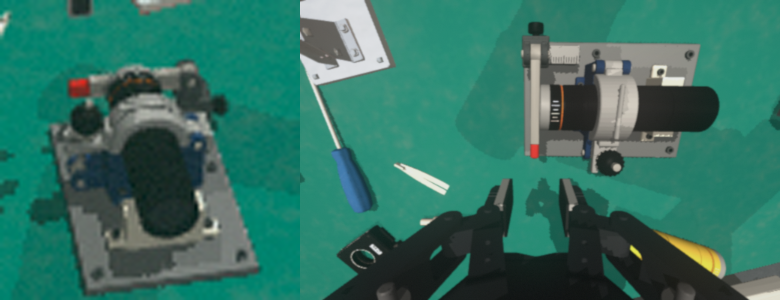

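The picture shows the nut at about (413,213), over the lug and matching the home prediction (414,218). The barrel rim is at the stop, and the red tab at (312,201) puts it at (-46.5, 96.5). I descend and pinch the tab.

Call:
{"op": "apply_moves", "data": {
  "increments": [
    {"travel":[0.05,-0.14,3.8],"delta_rot":[0,0,0],"hand":0.4},
    {"travel":[0.05,0,3.8],"delta_rot":[0,0,0],"hand":0.4},
    {"travel":[0,0,2.2],"delta_rot":[0,0,0],"hand":0.4},
    {"travel":[0,0,1.5],"delta_rot":[0,0,0],"hand":0.4},
    {"travel":[0,0,0],"delta_rot":[0,0,0],"hand":0},
    {"travel":[0,0,0],"delta_rot":[0,0,0],"hand":0},
    {"travel":[0,0,0],"delta_rot":[0,0,0],"hand":0},
    {"travel":[0,0,0],"delta_rot":[0,0,0],"hand":0}
  ]
}}

```text
clock: 13.0
tool_pos: [578.8, 201.9, 68.7]
tool_rot: [0.986, -0.164, -0.0, -0.001]
ft_force: [-4.7, 3.3, -1.3]
gripper_width: 9.9
gripper_force: 23.9
```

```bash
python3 - <<'E'
from h import *
s=tcp();x,y,z=loc(s["tool_pos"]);z-=3
r=np.hypot(x-54,z-64);p0=np.arctan2(z-64,54-x);print(r,p0)
p=np.linspace(p0,1.87,20);X=54-r*np.cos(p);Z=64+r*np.sin(p)
print([(round(float(a)/10,2),0,round(float(b)/10,2)) for a,b in zip(np.diff(X),-np.diff(Z))])
E
```

```text
t 13.0 tcp local [-45.9  96.5  68.7] toolx yaw-TH -0.0003 F [-4.7  3.3 -1.3] w 9.9
99.93996290545485 0.016839802662790945
[(0.06, 0, -0.97), (0.16, 0, -0.96), (0.25, 0, -0.94), (0.34, 0, -0.91), (0.43, 0, -0.87), (0.51, 0, -0.83), (0.59, 0, -0.78), (0.66, 0, -0.71), (0.73, 0, -0.65), (0.79, 0, -0.57), (0.84, 0, -0.49), (0.88, 0, -0.41), (0.92, 0, -0.32), (0.95, 0, -0.23), (0.96, 0, -0.14), (0.97, 0, -0.04), (0.97, 0, 0.05), (0.96, 0, 0.15), (0.94, 0, 0.24)]
```

Call:
{"op": "apply_moves", "data": {
  "increments": [
    {"travel":[0.06,0,-0.97],"delta_rot":[0,0,0],"hand":0},
    {"travel":[0.16,0,-0.96],"delta_rot":[0,0,0],"hand":0},
    {"travel":[0.25,0,-0.94],"delta_rot":[0,0,0],"hand":0},
    {"travel":[0.34,0,-0.91],"delta_rot":[0,0,0],"hand":0},
    {"travel":[0.43,0,-0.87],"delta_rot":[0,0,0],"hand":0},
    {"travel":[0.51,0,-0.83],"delta_rot":[0,0,0],"hand":0},
    {"travel":[0.59,0,-0.78],"delta_rot":[0,0,0],"hand":0},
    {"travel":[0.66,0,-0.71],"delta_rot":[0,0,0],"hand":0},
    {"travel":[0.73,0,-0.65],"delta_rot":[0,0,0],"hand":0},
    {"travel":[0.79,0,-0.57],"delta_rot":[0,0,0],"hand":0}
  ]
}}

```text
clock: 14.0
tool_pos: [622.6, 186.5, 150.2]
tool_rot: [0.986, -0.164, -0.0, 0.0]
ft_force: [-1.8, 1.6, -1.1]
gripper_width: 9.5
gripper_force: 24.1
```

Call:
{"op": "apply_moves", "data": {
  "increments": [
    {"travel":[0.84,0,-0.49],"delta_rot":[0,0,0],"hand":0},
    {"travel":[0.88,0,-0.41],"delta_rot":[0,0,0],"hand":0},
    {"travel":[0.92,0,-0.32],"delta_rot":[0,0,0],"hand":0},
    {"travel":[0.95,0,-0.23],"delta_rot":[0,0,0],"hand":0},
    {"travel":[0.96,0,-0.14],"delta_rot":[0,0,0],"hand":0},
    {"travel":[0.97,0,-0.04],"delta_rot":[0,0,0],"hand":0},
    {"travel":[0.97,0,0.05],"delta_rot":[0,0,0],"hand":0},
    {"travel":[0.96,0,0.15],"delta_rot":[0,0,0],"hand":0},
    {"travel":[0.94,0,0.24],"delta_rot":[0,0,0],"hand":0},
    {"travel":[0,0,0],"delta_rot":[0,0,0],"hand":0}
  ]
}}

```text
clock: 15.0
tool_pos: [703.3, 158.1, 161.5]
tool_rot: [0.986, -0.164, 0.001, 0.001]
ft_force: [-1.4, -6.4, 2.9]
gripper_width: 9.7
gripper_force: 27.4
```

```bash
python3 - <<'E'
from h import *
s=tcp()
E
```

```text
t 15.0 tcp local [ 86.   95.5 161.5] toolx yaw-TH -0.0006 F [-1.4 -6.4  2.9] w 9.7
```

Call:
{"op": "apply_moves", "data": {
  "increments": [
    {"travel":[0,0,0],"delta_rot":[0,0,0],"hand":0.4},
    {"travel":[0,0,0],"delta_rot":[0,0,0],"hand":0.4},
    {"travel":[0,0,0],"delta_rot":[0,0,0],"hand":0.4},
    {"travel":[0,0,-2],"delta_rot":[0,0,0],"hand":0.4},
    {"travel":[0,0,-4],"delta_rot":[0,0,0],"hand":0.4},
    {"travel":[0,0,-4],"delta_rot":[0,0,0],"hand":0.4},
    {"travel":[0,0,0],"delta_rot":[0,0,0],"hand":0.4},
    {"travel":[0,0,0],"delta_rot":[0,0,0],"hand":0.4},
    {"travel":[0,0,0],"delta_rot":[0,0,0],"hand":0.4}
  ]
}}

```text
clock: 15.9
tool_pos: [701.0, 159.9, 260.8]
tool_rot: [0.986, -0.164, -0.0, 0.0]
ft_force: [-0.7, -0.8, -1.0]
gripper_width: 34.5
gripper_force: 0.0
```

```bash
python3 - <<'E'
from h import *
s=tcp();W=cam("wrist",s);w=robot.camera("wrist");A=cam("scene");B=cam("side");a=robot.camera("scene");b=robot.camera("side")
tabp=(54+100*np.cos(np.pi-2.0),96,64+100*np.sin(2.0))
print("expected tab",np.round(tabp))
got=[]
for n,c,im in(("w",W,w),("a",A,a),("b",B,b)):
    e=proj(c,wor(*tabp));k,l,st,ce=cv2.connectedComponentsWithStats(red(im))
    near=[(ce[i],st[i,4]) for i in range(1,k) if np.hypot(*(ce[i]-e))<30 and st[i,4]>5]
    print(n,e.round(),near)
    if near: got.append((c,max(near,key=lambda t:t[1])[0]))
if len(got)>1:
    X,r=tri(*got);print("tab",loc(X).round(1),np.round(r,1))
# nut: dark blob in scene & side near home and out positions
for n,c,im in(("a",A,a),("b",B,b),("w",W,w)):
    g=cv2.cvtColor(im,cv2.COLOR_BGR2GRAY)
    for nm,p in(("home",(-54,15,90)),("out",(-115,15,62)),("rear end",(0,-86,80)),("behind rear",(0,-100,80)),("old rear",(0,-112,80))):
        u,v=proj(c,wor(*p)).round().astype(int)
        if 2<v<397 and 2<u<637: print(n,nm,(int(u),int(v)),im[v-1:v+2,u-1:u+2].mean((0,1)).round())
for f,i0 in(("a0",a),("b0",b)):
    d=cv2.absdiff(cv2.imread(f"pics/{f}.png"),i0).max(2)>60
    k,l,st,ce=cv2.connectedComponentsWithStats(d.astype(np.uint8));print(f,[(list(map(int,st[i]))) for i in range(1,k) if st[i,4]>40])
E
```

```text
t 15.9 tcp local [ 83.3  96.4 260.8] toolx yaw-TH 0.0004 F [-0.7 -0.8 -1. ] w 34.5
expected tab [ 96.  96. 155.]
w [315. 190.] [(array([315.97524752, 188.67821782]), np.int32(202))]
a [337. 152.] [(array([337.625, 151.   ]), np.int32(16))]
b [256. 181.] [(array([255.55555556, 179.55555556]), np.int32(18))]
tab [ 97.3  94.8 157.6] [0.2 0.6 0.4]
a home (297, 187) [35. 43. 23.]
a out (279, 196) [112. 134.   3.]
a rear end (320, 208) [40. 45. 27.]
a behind rear (321, 211) [43. 47. 29.]
a old rear (321, 213) [42. 46. 28.]
b home (311, 201) [35. 37. 25.]
b out (328, 214) [154. 157. 149.]
b rear end (314, 187) [47. 52. 15.]
b behind rear (316, 186) [113. 134.   3.]
b old rear (318, 184) [129. 148.   0.]
w home (381, 295) [34. 35. 31.]
w out (373, 320) [32. 33. 27.]
w rear end (468, 251) [30. 34. 23.]
w behind rear (480, 251) [ 98. 116.  39.]
w old rear (490, 251) [ 99. 118.  42.]
a0 [[47, 0, 6, 50, 89], [313, 0, 8, 19, 51], [179, 2, 23, 6, 62], [348, 7, 29, 57, 316], [219, 9, 96, 23, 813], [315, 19, 9, 16, 66], [127, 37, 10, 81, 326], [324, 36, 19, 8, 86], [323, 42, 62, 131, 2937], [45, 54,
[... 226 characters left out ...]
3, 205, 9, 22, 130], [314, 213, 16, 8, 46], [266, 220, 11, 8, 44], [242, 222, 18, 23, 229], [158, 245, 30, 30, 489], [101, 346, 27, 18, 57], [83, 354, 17, 15, 114]]
b0 [[227, 0, 43, 155, 3807], [344, 0, 57, 19, 98], [463, 0, 27, 140, 634], [546, 0, 18, 106, 981], [268, 33, 27, 54, 1113], [265, 88, 40, 52, 840], [555, 106, 10, 15, 70], [557, 120, 13, 56, 428], [463, 146, 11, 32, 98], [268, 171, 42, 40, 469], [253, 177, 46, 47, 451], [540, 177, 31, 43, 265], [313, 183, 11, 13, 67], [337, 201, 49, 14, 509], [323, 211, 9, 9, 50], [521, 214, 10, 7, 42], [310, 223, 105, 69, 2407], [287, 225, 26, 9, 73], [462, 229, 16, 6, 43], [439, 230, 44, 22, 441], [382, 234, 33, 21, 465], [488, 250, 22, 3, 41]]
```

The numbers agree with a finished job:
- **Stop:** the tab triangulates to within 3 mm of the fully-over position.
- **Nut:** it is dark at the home position and absent from the out position.
- **Barrel:** the rear end is home.

The robot is clear of everything.

```bash
python3 -c "
from plant import robot
print(robot.hand_in())"
```

```text
the job is handed in; nothing more can be done
None
```

The job is handed in at about 16 s of the 61 s allowed: barrel pushed against the stop, cap closed, bolt home with its nut above the lug, and stop flipped right over. The final check was by measurement, not a viewed picture, and the hand-in gave no verdict.

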